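Set a bar up in the hand shear against its fence and length stop

TASK

The long flat steel bar lies loose and askew on the feed table of the farrier's hand shear. With the fingertips, push it back flat against the fence along its whole length and slide it through the open jaws until its end meets the length stop, so that it is ready to be cut. Only push it, do not pick it up off the table, and leave everything else on the bench and the table as it lies.

Things in the scene. Friction and masses are not known exactly. Their poses are not given: they have to be found in the camera images.
- shear: Green hand-lever bar shear, bolted to the bench with its feed table; fixed; place and yaw change. Origin at bench level where the line of the fence's face crosses the blade plane. Axes: +x (away from the robot) points into the fence, +y along the fence in the feeding direction, through the jaws to the length stop, z up. Its body fills x above 40 mm, 200 mm high; lever 520 mm.
- feed_table (a point): Centre of the feed table's top, a flat dark steel plate 180 mm (x) by 414 mm (y), 60 mm above the bench; same axes as the shear. In the shear's frame it spans x = -160 to +20 mm, y = -420 to -6 mm.
- fence (a point): Fence: straight aluminium flat along the back of the feed table, 10 mm thick, 15 mm high above the table, from y = -405 to -20 mm. The point is on the line of its face (x = 0), in the blade plane (y = 0), at the height of the table's top; same axes as the shear.
- jaws (a point): Middle of the bar's path between the blades, at the height of the table's top; same axes as the shear. Jaws and hold-down stand from 40 mm before this point (-y) to 75 mm after it, up to 200 mm high. The lower blade lies 0.5 mm below the table top; over the bar's path at least 25 mm is free. The raised upper jaw reaches 75 mm from here towards the robot.
- stop_face (a point): Length stop: steel plate 85 mm wide, 52 mm high, clamped on a rod beyond the jaws; fixed, set 60 to 110 mm past the blades, different each time. The point is on the face that the bar's end meets, 6 mm above the table top and 12.5 mm from the fence line, so the middle of the bar's leading end comes here, arriving along +y. Same axes as the shear.
- bar: The long bar: plain flat steel, 25 mm wide (its x), 300 mm long (its y), 12 mm thick, 0.5 to 0.9 kg, loose on the feed table, its middle line 45 to 80 mm off the fence, up to 0.12 rad askew, its leading (+y) end 20 to 70 mm short of the blades. Friction about 0.6. Origin at the centre of its underside; +y points roughly along the feed direction.
- bar_lead (a point): Centre of the bar's leading end face (+150 mm along its y, 6 mm above its underside).
- bar_tail (a point): Centre of the bar's trailing end face (-150 mm along its y, 6 mm above its underside).
- offcut: Bystander: short offcut of the same bar, 25 x 60 x 12 mm, lying on the feed table at its near edge close to the jaws. Origin at the centre of its underside.
- shoe_a: Bystander: dark horseshoe, about 140 mm across, 10 mm thick, on the bench in front of the length stop. Origin at the centre of its curve, on the bench.
- shoe_b: Bystander: larger dark horseshoe on the bench to the right of the feed table. Origin at the centre of its curve, on the bench.
- hammer: Bystander: hammer, 310 mm long, 38 mm high, lying along its y with the head to +y, on the bench in front of the shear. Origin under the handle, 55 mm from the head.
- tongs: Bystander: steel tongs, 300 mm long, lying along their x, on the right of the bench. Origin near the rivet.
- rasp: Bystander: rasp, 470 mm long with a wooden handle, lying along its x (handle to -x), on the bench between the robot and the feed table, to the right. Origin under the middle of the blade; 28 mm high.
- brush: Bystander: wire brush, 200 x 30 mm, 34 mm high, lying along its x on the bench just past the right end of the feed table. Origin at the centre of its underside.

How it is judged:
By the outcome, as a careful person would: the job done as asked, in the order asked, and still so for the second after the job is handed in, with the robot touching nothing.
It also fails if it takes over 58 s, if anything falls off the work surface, if the arm or the gripper's body presses on something with over 40 N, if the wrist force passes 120 N, or if a joint passes its speed limit or range.

ROBOT

A 6-joint arm with a two-finger parallel gripper is mounted at the origin on the work surface. World frame = base frame: x ahead of the robot, y to its left, z up, the work surface at z = 0. Lengths are in m, angles in rad, forces in N, time in s.
With the tool pointing down it reaches from about 0.35 to 0.925 m from the base axis. Payload 6.4 kg.
Tool frame: the origin (TCP) lies between the finger pads; the fingertips stand 11 mm ahead of it and the grasp point (between the pads) lies 8 mm behind it; z points along the fingers, y is the line along which they close (so a half turn about z gives the same grasp; the last joint's range is limited). The gripper opens to 94 mm and grips with 3 to 60 N. Pads are 16 mm wide; open, the fingers measure 119 mm over their backs; the gripper's body (75 mm by 177 mm) begins 78 mm behind the grasp point.
Start: joints at [-1.315, 0.245, 1.558, -0, 1.339, -0.174], TCP at [0.271, -0.591, 0.216] pointing down, gripper open.
Joint ranges: [-3.13, 3.13], [-1.02, 2.26], [0.13, 2.54], [-0.95, 4.09], [0.21, 2.88], [-2.74, 2.74]. Speed limits (rad/s): [2.57, 2.57, 3.14, 3.14, 3.14, 3.14].

INTERFACE

Orientations are given as a unit quaternion [w, x, y, z].
In Python, from cell import readout, imaging, job gives the robot as it stands.
- The arm moves only by the tool jog_arm, never from a script. Its argument "steps" is a list of rows, each a list of 7 numbers: the opening, from -1 (shut) to 1 (fully open), then the shift along the tool's x, y, z in mm, then the turn, a rotation vector about the tool's x, y, z in degrees. A call has 1 to 10 rows; each row shifts and turns the commanded pose from where the row before left it, along the tool's axes as they then stand; what a row does not reach is not made up. A row lasts 1/10 s, in which the tool goes at most 50 mm and 8.59 degrees, less where a joint would pass 70% of its speed; a pose out of reach is approached as far as the arm can. A call is refused whole if a number of a shift passes 50 or a number of a turn 8.59, either way. A call with a gripper value outside its range is refused whole. The fingers move at their own pace and stop on an object; "newtons" is the grip in N (left out, the last holds). Time passes only in rows, so rows that do not move let the fingers close. It gives the time, the measured TCP pose, the force, the opening and the grip force at its end, in the units of the state.
- readout.observe(): the state, without advancing time (a new reading comes with each control period).
- imaging.camera(name): name is "scene" or "side" or "wrist"; returns the picture (480x640x3 uint8, red, green, blue); there is no depth.
- imaging.calibration(name): a dict with "fovy" (degrees; the focal length in pixels is half the picture's height over the tangent of half this angle, whatever the lens; pixels are square), "cx", "cy" (the principal point, pixels), "extrinsics" (4x4, takes a point from world to camera coordinates). Camera axes: x right, y down, z forward; pixel columns grow to the right and rows downward; lengths in m; the calibration is good to about 2 mm. A picture is of the moment at which its call begins: read the wrist's pose just before it. calibration takes no time and is no camera call; for the wrist camera it gives the pose at the moment of the call.
- job.finish_job(): hands the job in; it is judged then, once.
The state is a dict: "t": time; "joints": joint angles; "qvel": joint speeds; "joint_efforts": joint torques, N m; "ee_pos": TCP position; "eef_rot": TCP orientation; "ft_force": force on the tool from outside, world axes, zero at the start; "wrist_torque": the same for the moment, N m; "finger_gap": finger opening in m; "gripper_force": force on a finger pad.
Only numpy, scipy, OpenCV 4.12 (cv2) and the standard library are available. Lean on these libraries where they do the work, as an engineer would, in place of code of your own. Each camera call takes 0.05 s, during which the arm holds its last target. There are 200 camera calls.

## Working session

There is one attempt and no reset: what is moved stays moved. The work goes in short steps, Python scripts to look and compute and a tool call to move; the robot and the scene stay as the last step left them, time stands still between calls to the robot, and variables do not carry over. Pictures are saved under pics/ and viewed, at most 10 in all, crops included, and the job is handed in when it is done.

Besides the shell and the picture viewer there is one more tool, called after "Request:" as name([rows], argument=value, ...), one row to a line, values as JSON. jog_arm: Moves the arm, as the interface text tells. Its arguments: {"type":"object","properties":{"steps":{"type":"array"},"newtons":{"type":"number"}},"required":["steps"]}

```bash
mkdir -p pics; cat > h.py <<'E'
import numpy as np, cv2
from cell import readout, imaging, job
def cal(n):
    c=imaging.calibration(n); f=240/np.tan(np.radians(c["fovy"])/2)
    return f,c["cx"],c["cy"],np.array(c["extrinsics"])
def toworld(n,px,z,c=None):
    f,cx,cy,E=c or cal(n); R,t=E[:3,:3],E[:3,3]
    o=-R.T@t; out=[]
    for u,v in px:
        d=R.T@np.array([(u-cx)/f,(v-cy)/f,1]); out.append(o+d*(z-o[2])/d[2])
    return np.array(out)
def proj(n,P,c=None):
    f,cx,cy,E=c or cal(n); p=(E[:3,:3]@np.atleast_2d(P).T).T+E[:3,3]
    return np.c_[f*p[:,0]/p[:,2]+cx,f*p[:,1]/p[:,2]+cy]
def snap(n,fn):
    im=imaging.camera(n); cv2.imwrite("pics/"+fn,im[:,:,::-1]); return im
E
python3 - <<'E'
from h import *
print(readout.observe())
for n in("scene","side"):
    snap(n,n+"0.png"); c=cal(n); print(n,c[0],c[1:3],-c[3][:3,:3].T@c[3][:3,3])
E
```

```text
{'t': 0.0, 'joints': array([-1.31510532e+00,  2.45785469e-01,  1.55899067e+00, -1.21833468e-06,
        1.33867293e+00, -1.74138321e-01]), 'qvel': array([ 0.00064385,  0.00028019, -0.00066052,  0.00018837,  0.00034944,
        0.00076344]), 'joint_efforts': array([ 9.92196219e-04, -4.15832663e+01, -3.14599550e+01,  6.85492577e-02,
        3.33436928e-02, -1.49373523e-04]), 'ee_pos': array([ 0.27070223, -0.59032588,  0.21537618]), 'eef_rot': array([-9.27408530e-04,  9.76994146e-01,  2.13264100e-01, -3.84304918e-05]), 'ft_force': array([-0.07077927,  0.28024127, -0.20556048]), 'wrist_torque': array([-0.00043919,  0.02883968, -0.06281604]), 'gripper_force': 0.0, 'finger_gap': 0.09424210236705678}
scene 459.7386645425316 (319.737674163026, 237.58372467826877) [0.94561795 0.5795329  0.95206579]
side 524.6041107713386 (319.99286777767503, 247.38294124503432) [0.35698209 0.82479177 0.68871316]
```

View pics/scene0.png

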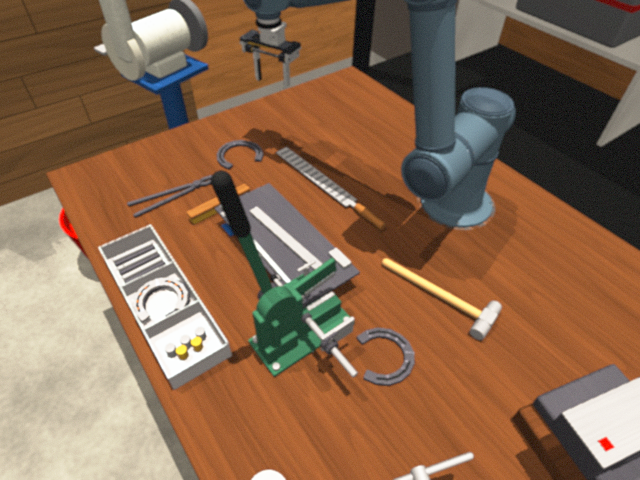

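View pics/side0.png

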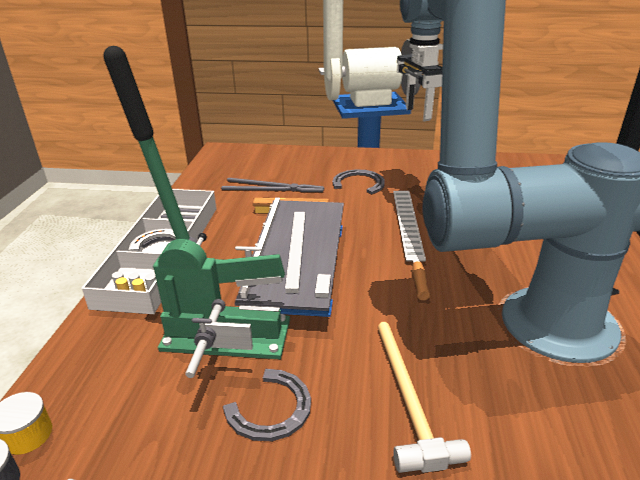

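Both views show the feed table: in the side view at about (245–345, 200–310), with the bar from (298,212) to (293,288), the offcut at (323,285) and the stop near (235,333). I'll crop in for accurate pixels.

```bash
python3 - <<'E'
import cv2
a=cv2.imread("pics/side0.png")[185:365,180:360]; b=cv2.imread("pics/scene0.png")[175:385,200:380]
cv2.imwrite("pics/c1.png",cv2.resize(a,None,fx=3.3,fy=3.3,interpolation=2)); cv2.imwrite("pics/c2.png",cv2.resize(b,None,fx=2.8,fy=2.8,interpolation=2))
E
```

```text
(no output)
```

View pics/c1.png

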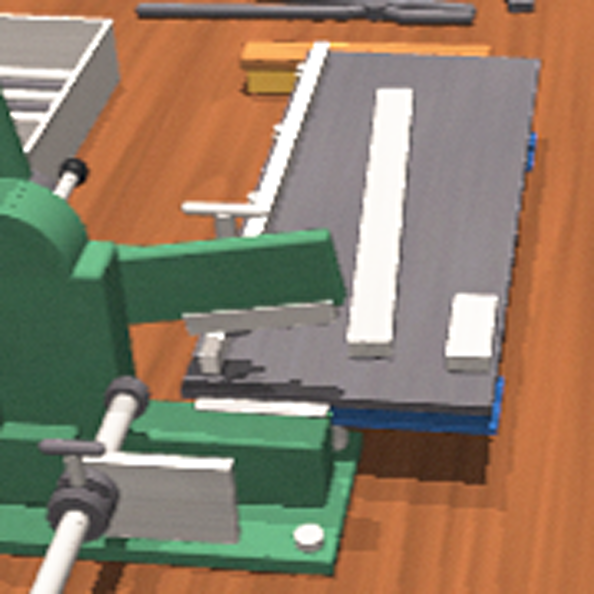

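View pics/c2.png

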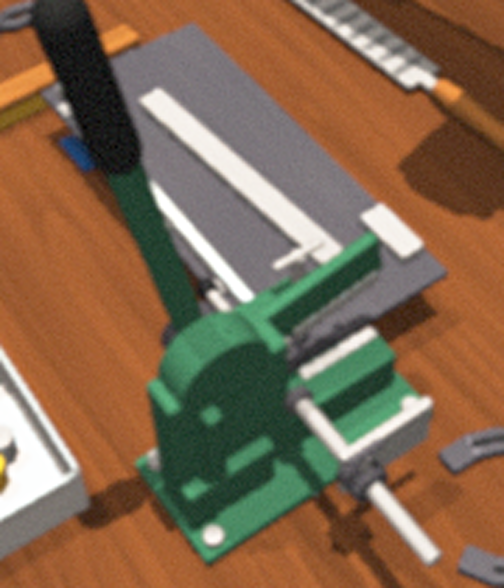

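The crops give clear corners. Side crop: table top corners (540,60) and (492,403), bar top corners (376,90), (413,90), (391,347), (347,344). Scene crop: table corners (190,25), (445,270), (45,95).

```bash
python3 - <<'E'
from h import *
np.set_printoptions(precision=4,suppress=True)
S=lambda p:np.array(p,float)/3.3+[180,185]
C=lambda p:np.array(p,float)/2.8+[200,175]
print("table side (nearrobot far, nearrobot jaws)\n",a:=toworld("side",S([(540,61),(492,403)]),.06))
print("table scene (tailnear, jawnear, tailfar)\n",b:=toworld("scene",C([(190,25),(445,270),(45,95)]),.06))
for t in(a,b): d=t[1]-t[0]; print(np.linalg.norm(d),np.degrees(np.arctan2(-d[0],d[1])))
print("fence face bottom side", f:=toworld("side",S([(329,55),(262,228)]),.06)); d=f[1]-f[0];print(np.degrees(np.arctan2(-d[0],d[1])))
print("bar top side", q:=toworld("side",S([(376,90),(413,90),(391,347),(347,344)]),.072))
print("bar scene", toworld("scene",C([(155,88),(140,99),(343,250)]),.072))
print("offcut side", toworld("side",S([(455,293),(497,295),(491,360),(447,356)]),.072))
print("stop +y face top", toworld("side",S([(85,462),(235,464)]),.1))
print("stop +y face top if .092", toworld("side",S([(85,462),(235,464)]),.092),toworld("scene",C([(345,460),(428,405)]),.1))
t,l=(q[0]+q[1])/2,(q[2]+q[3])/2; d=l-t; print("tail,lead",t,l,np.linalg.norm(d),np.degrees(np.arctan2(-d[0],d[1])))
E
```

```text
table side (nearrobot far, nearrobot jaws)
 [[ 0.4497 -0.3349  0.06  ]
 [ 0.4421  0.0714  0.06  ]]
table scene (tailnear, jawnear, tailfar)
 [[ 0.4577 -0.3346  0.06  ]
 [ 0.4453  0.0733  0.06  ]
 [ 0.6303 -0.3269  0.06  ]]
0.40634251442837105 1.0704773468834266
0.40811201532663105 1.7297451315706533
fence face bottom side [[ 0.6116 -0.3288  0.06  ]
 [ 0.6107 -0.0895  0.06  ]]
0.21369682179736318
bar top side [[ 0.5626 -0.2572  0.072 ]
 [ 0.5359 -0.2598  0.072 ]
 [ 0.5041  0.0418  0.072 ]
 [ 0.5301  0.0416  0.072 ]]
bar scene [[ 0.5417 -0.2617  0.072 ]
 [ 0.5615 -0.2567  0.072 ]
 [ 0.5113  0.0109  0.072 ]]
offcut side [[ 0.4739 -0.0148  0.072 ]
 [ 0.4485 -0.0154  0.072 ]
 [ 0.4452  0.0477  0.072 ]
 [ 0.4708  0.0467  0.072 ]]
stop +y face top [[0.6377 0.1878 0.1   ]
 [0.5611 0.1811 0.1   ]]
stop +y face top if .092 [[0.6415 0.1791 0.092 ]
 [0.5639 0.1723 0.092 ]] [[0.6427 0.1927 0.1   ]
 [0.5622 0.1912 0.1   ]]
tail,lead [ 0.5492 -0.2585  0.072 ] [0.5171 0.0417 0.072 ] 0.3019381500642394 6.112393757809691
```

Request:
jog_arm([
  [1,0,0,0,0,0,7.8],
  [1,0,0,0,0,0,7.8],
  [1,0,0,0,0,0,7.7],
])

```text
t: 0.4
ee_pos: [0.2707, -0.5905, 0.2158]
eef_rot: [-0.001, 1.0, 0.009, -0.0]
ft_force: [0.1, 0.4, -0.2]
finger_gap: 0.094
gripper_force: 0.0
```

Request:
jog_arm([
  [1,17,-46,-4,0,0,0],
  [1,17,-46,-4,0,0,0],
  [1,17,-46,-4,0,0,0],
  [1,17,-46,-4,0,0,0],
  [1,17,-46,-4,0,0,0],
  [1,17,-46,-4,0,0,0],
  [1,17,-46,-4,0,0,0],
  [1,17,-46,-4,0,0,0],
  [1,17,-46,-4,0,0,0],
  [1,0,0,0,0,0,0],
])

```text
t: 1.4
ee_pos: [0.4153, -0.1691, 0.2528]
eef_rot: [-0.0, 1.0, 0.015, 0.001]
ft_force: [-0.5, -0.1, 0.6]
finger_gap: 0.0943
gripper_force: 0.0
```

```bash
python3 - <<'E'
from h import *
np.set_printoptions(precision=4,suppress=True)
s=readout.observe(); print(s['t'],s['ee_pos'],s['eef_rot'],s['joints'])
c=cal("wrist"); np.save("w1.npy",np.array([c[0],c[1],c[2],*c[3].ravel()])); snap("wrist","w1.png")
# predicted shear-frame points
th=np.radians(1.3);o=np.array([.604,.082])
W=lambda x,y,z:[*(o+np.array([x*np.cos(th)-y*np.sin(th),x*np.sin(th)+y*np.cos(th)])),z]
print(proj("wrist",[W(-.16,-.42,.06),W(-.16,-.006,.06),W(0,-.405,.06),W(0,-.02,.06),W(-.087,-.04,.2)],c))
# lever knob triangulated from scene(222,180)/side(115,50)
A=[];b=[]
for n,p in(("scene",(220,178)),("side",(113,52))):
    f,cx,cy,E=cal(n);R=E[:3,:3];oo=-R.T@E[:3,3];d=R.T@[(p[0]-cx)/f,(p[1]-cy)/f,1];d/=np.linalg.norm(d);P=np.eye(3)-np.outer(d,d);A.append(P);b.append(P@oo)
print("lever tip",np.linalg.lstsq(np.vstack(A),np.hstack(b),rcond=None)[0])
E
```

```text
1.4 [ 0.4153 -0.1691  0.2528] [-0.0003  0.9999  0.0154  0.0005] [-0.6411 -0.2836  2.0122  0.0011  1.4126  0.8987]
[[513.6337 177.6895]
 [ 46.5141 173.7825]
 [522.604  -28.2211]
 [ 28.8479 -32.7622]
 [-90.4136  60.8767]]
lever tip [0.7549 0.0772 0.5133]
```

View pics/w1.png

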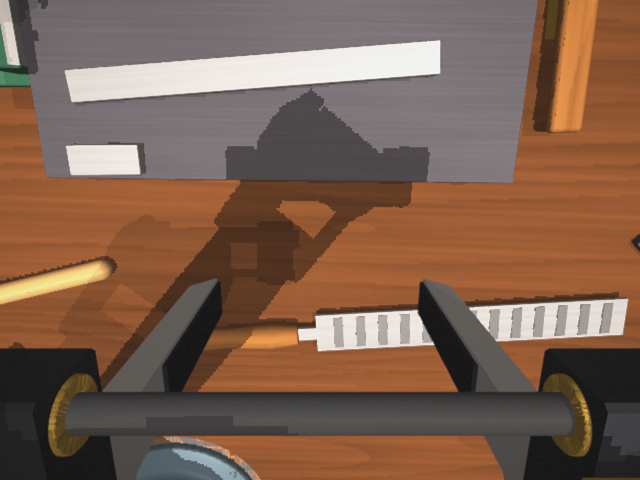

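The wrist view shows the table's near edge from (48,177) to (514,182), the bar's top corners at (65,71), (72,102), (440,41) and (440,74), and the offcut at (67–140, 145–174).

```bash
python3 - <<'E'
from h import *
np.set_printoptions(precision=4,suppress=True)
a=np.load("w1.npy"); c=(a[0],a[1],a[2],a[3:].reshape(4,4))
t=toworld("wrist",[(514,182),(48,177)],.06,c); d=t[1]-t[0]; print(t,np.linalg.norm(d),np.degrees(np.arctan2(-d[0],d[1])))
q=toworld("wrist",[(440,41),(440,74),(72,102),(65,71)],.072,c);print(q)
T,L=(q[0]+q[1])/2,(q[2]+q[3])/2;d=L-T;print(T,L,np.linalg.norm(d),np.degrees(np.arctan2(-d[0],d[1])))
print(toworld("wrist",[(67,146),(139,145),(140,174)],.072,c))
E
```

```text
[[ 0.4498 -0.3425  0.06  ]
 [ 0.4414  0.0715  0.06  ]] 0.41402553124031616 1.1639103872381076
[[ 0.5597 -0.2608  0.072 ]
 [ 0.5356 -0.2635  0.072 ]
 [ 0.505   0.0348  0.072 ]
 [ 0.5285  0.0372  0.072 ]]
[ 0.5476 -0.2621  0.072 ] [0.5168 0.036  0.072 ] 0.29970185588254505 5.909653279392379
[[ 0.4697  0.0437  0.072 ]
 [ 0.4724 -0.0169  0.072 ]
 [ 0.4481 -0.0156  0.072 ]]
```

Request:
jog_arm([
  [1,23,-25,20,0,0,0.6],
  [1,23,-25,35,0,0,0],
  [1,0,0,40,0,0,0],
  [1,0,0,40,0,0,0],
  [1,0,0,25,0,0,0],
  [1,0,0,12,0,0,0],
  [1,0,0,0,0,0,0],
])

```text
t: 2.15
ee_pos: [0.458, -0.1231, 0.0788]
eef_rot: [-0.001, 1.0, 0.005, -0.002]
ft_force: [-0.1, 0.5, 0.1]
finger_gap: 0.0939
gripper_force: 0.0
```

```bash
python3 - <<'E'
from h import *
s=readout.observe(); q=s['eef_rot']; print(s['ee_pos'],q,np.degrees(2*np.arctan2(q[2],q[1])))
R=cal("wrist")[3][:3,:3]; print(R)
E
```

```text
[ 0.45799705 -0.12313393  0.07880998] [-8.55757292e-04  9.99983045e-01  5.49815871e-03 -1.71715064e-03] 0.6300469117562583
[[ 0.01117813 -0.9999359  -0.00179881]
 [-0.96133348 -0.01124159  0.27515733]
 [-0.27515992 -0.00134649 -0.96139753]]
```

Request:
jog_arm([
  [1,0,0,3.5,0,0,-0.6],
  [1,20,0,0,0,0,0],
  [1,20,0,0,0,0,0],
  [1,8,0,0,0,0,0],
  [1,8,0,0,0,0,0],
  [1,8,0,0,0,0,0],
  [1,8,0,0,0,0,0],
  [1,8,0,0,0,0,0],
  [1,8,0,0,0,0,0],
  [1,8,0,0,0,0,0],
])

```text
t: 3.15
ee_pos: [0.5535, -0.1206, 0.0778]
eef_rot: [-0.0, 1.0, 0.012, -0.003]
ft_force: [-8.3, -0.6, 7.2]
finger_gap: 0.0943
gripper_force: 4.7
```

Request:
jog_arm([
  [1,4,0,0,0,0,0],
  [1,4,0,0,0,0,0],
  [1,0,0,0,0,0,0],
])

```text
t: 3.45
ee_pos: [0.5621, -0.1204, 0.0778]
eef_rot: [-0.0, 1.0, 0.012, -0.002]
ft_force: [-6.2, -0.1, 4.9]
finger_gap: 0.0944
gripper_force: 3.0
```

```bash
python3 - <<'E'
from h import *
s=readout.observe(); q=s['eef_rot']; print(s['ee_pos'],s['ft_force'],np.degrees(2*np.arctan2(q[2],q[1])))
snap("wrist","w2.png")
E
```

```text
[ 0.56212547 -0.12044746  0.07775868] [-6.16758406 -0.09123617  4.92147747] 1.3796360200863804
```

View pics/w2.png

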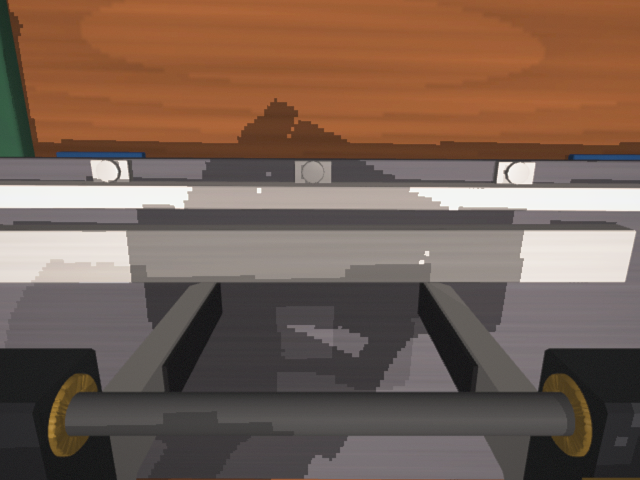

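The wrist view shows the bar (rows 230–282) square to the fence (rows 185–209) with a gap of about 10 mm, and the bar's tail end at column 630. I'll close the gap next.

Request:
jog_arm([
  [1,3,0,-1,0,0,0],
  [1,3,0,0,0,0,0],
  [1,3,0,0,0,0,0],
  [1,1,0,0,0,0,0],
  [1,0,0,0,0,0,0],
])

```text
t: 4.0
ee_pos: [0.5717, -0.1199, 0.0779]
eef_rot: [-0.0, 1.0, 0.012, -0.002]
ft_force: [-7.0, 0.3, 2.0]
finger_gap: 0.0943
gripper_force: 3.7
```

Request:
jog_arm([
  [1,1.5,0,0,0,0,0],
  [1,0,0,0,0,0,0],
])

```text
t: 4.2
ee_pos: [0.5721, -0.1199, 0.0778]
eef_rot: [-0.001, 1.0, 0.011, -0.004]
ft_force: [-12.0, -0.4, 5.6]
finger_gap: 0.0941
gripper_force: 5.9
```

Request:
jog_arm([
  [1,1.5,0,0,0,0,0],
  [1,0,0,0,0,0,0],
])

```text
t: 4.4
ee_pos: [0.5723, -0.1199, 0.0778]
eef_rot: [-0.001, 1.0, 0.011, -0.006]
ft_force: [-16.0, -0.6, 8.5]
finger_gap: 0.094
gripper_force: 8.5
```

Request:
jog_arm([
  [1,1.5,0,0,0,0,0],
  [1,0,0,0,0,0,0],
  [1,-10,0,0,0,0,0],
  [1,-15,0,0,0,0,0],
  [1,0,0,-40,0,0,0],
  [-1,-10,0,-50,0,0,0],
  [-1,-20,30,-30,0,0,0],
  [-1,-10,30,0,0,0,0],
  [-1,0,30,0,0,0,0],
  [-1,0,0,0,0,0,0],
])

```text
t: 5.4
ee_pos: [0.5157, -0.2146, 0.1986]
eef_rot: [0.001, 1.0, 0.01, 0.002]
ft_force: [-0.6, 0.1, -0.0]
finger_gap: 0.0574
gripper_force: 0.0
```

```bash
python3 - <<'E'
from h import *
s=readout.observe(); q=s['eef_rot']; print(s['ee_pos'],s['ft_force'],s['finger_gap'],np.degrees(2*np.arctan2(q[2],q[1])))
c=cal("wrist"); np.save("w3.npy",np.array([c[0],c[1],c[2],*c[3].ravel()])); snap("wrist","w3.png")
E
```

```text
[ 0.51567273 -0.21457333  0.19857027] [-0.58751469  0.10977475 -0.00797372] 0.057419132481713535 1.1193906556876516
```

View pics/w3.png

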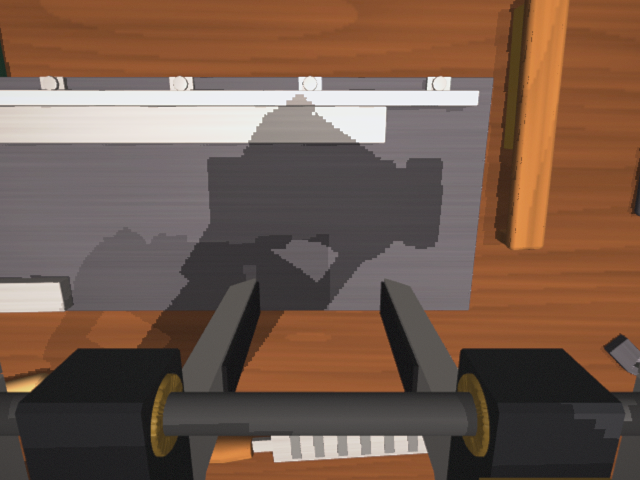

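The bar now lies flush along the fence. Its tail end is at column 386, rows 107–143 in the wrist view, with the fence end at (478,104).

```bash
python3 - <<'E'
from h import *
np.set_printoptions(precision=4,suppress=True)
a=np.load("w3.npy"); c=(a[0],a[1],a[2],a[3:].reshape(4,4))
print(toworld("wrist",[(386,107),(386,143),(10,143)],.072,c),toworld("wrist",[(478,104)],.075,c),toworld("wrist",[(470,310)],.06,c))
E
```

```text
[[ 0.6068 -0.2607  0.072 ]
 [ 0.5825 -0.2622  0.072 ]
 [ 0.5773  0.004   0.072 ]] [[ 0.6099 -0.3232  0.075 ]] [[ 0.449  -0.3423  0.06  ]]
```

Request:
jog_arm([
  [-1,35,41,0,0,0,0],
  [-1,35,41,0,0,0,0],
  [-1,0,0,30,0,0,0],
  [-1,0,0,40,0,0,0],
  [-1,0,0,30,0,0,0],
  [-1,0,0,0,0,0,0],
])

```text
t: 6.05
ee_pos: [0.5792, -0.2827, 0.0916]
eef_rot: [-0.003, 1.0, 0.012, -0.004]
ft_force: [-0.1, 0.1, -0.1]
finger_gap: 0.0058
gripper_force: 0.0
```

```bash
python3 - <<'E'
from h import *
s=readout.observe(); q=s['eef_rot']; print(s['ee_pos'],s['ft_force'],s['finger_gap'],np.degrees(2*np.arctan2(q[2],q[1])))
E
```

```text
[ 0.57917082 -0.28267755  0.09159224] [-0.09094865  0.14349744 -0.07349028] 0.005847738019228984 1.3832120274980142
```

Request:
jog_arm([
  [-1,8,8,0,0,0,0.2],
  [-1,0,0,8,0,0,0],
  [-1,0,0,5,0,0,0],
  [-1,0,0,0,0,0,0],
])

```text
t: 6.45
ee_pos: [0.59, -0.2937, 0.0841]
eef_rot: [0.0, 1.0, 0.01, 0.0]
ft_force: [0.9, -0.3, -0.3]
finger_gap: 0.0006
gripper_force: 0.0
```

Request:
jog_arm([
  [-1,-1,0,3,0,0,0],
  [-1,0,0,0,0,0,0],
  [-1,0,0,0,0,0,0],
])

```text
t: 6.75
ee_pos: [0.5889, -0.2938, 0.0811]
eef_rot: [0.0, 1.0, 0.01, 0.0]
ft_force: [0.1, -0.4, 0.4]
finger_gap: 0.0008
gripper_force: 0.0
```

Request:
jog_arm([
  [-1,0,0,3.5,0,0,0],
  [-1,0,-8,0,0,0,0],
  [-1,0,-6,0,0,0,0],
  [-1,0,-6,0,0,0,0],
  [-1,0,-6,0,0,0,0],
  [-1,0,-8,0,0,0,0],
  [-1,0,-8,0,0,0,0],
  [-1,0,-8,0,0,0,0],
  [-1,0,-8,0,0,0,0],
  [-1,0,0,0,0,0,0],
])

```text
t: 7.75
ee_pos: [0.5883, -0.2361, 0.0785]
eef_rot: [0.001, 1.0, 0.01, 0.001]
ft_force: [0.7, -2.3, 2.3]
finger_gap: 0.0005
gripper_force: 1.7
```

```bash
python3 - <<'E'
from h import *
np.set_printoptions(precision=4,suppress=True)
s=readout.observe(); q=s['eef_rot']; print(s['ee_pos'],s['ft_force'],np.degrees(2*np.arctan2(q[2],q[1])))
c=cal("wrist"); np.save("w4.npy",np.array([c[0],c[1],c[2],*c[3].ravel()])); snap("wrist","w4.png")
E
```

```text
[ 0.5883 -0.2361  0.0785] [ 0.736  -2.3395  2.2624] 1.176972805588446
```

View pics/w4.png

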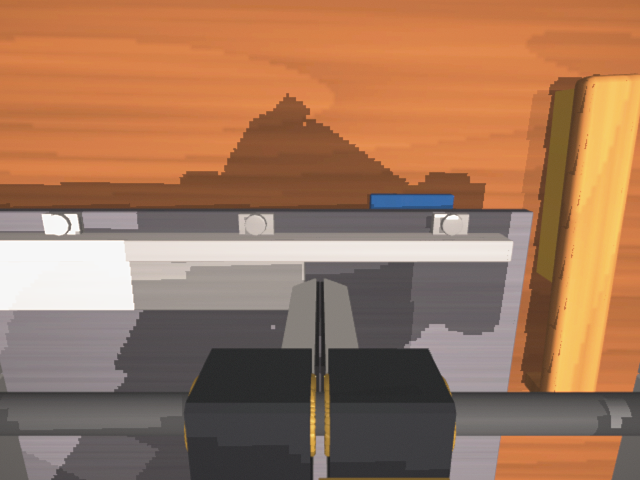

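The bar is still tight to the fence, with its tail at column 304 in contact with the closed fingertips. I'll keep feeding.

Request:
jog_arm([
  [-1,0,-8,0,0,0,0],
  [-1,0,-8,0,0,0,0],
  [-1,0,-8,0,0,0,0],
  [-1,0,-8,0,0,0,0],
  [-1,0,-8,0,0,0,0],
  [-1,0,-8,0,0,0,0],
  [-1,0,-6,0,0,0,0],
  [-1,0,-4,0,0,0,0],
  [-1,0,0,0,0,0,0],
])

```text
t: 8.7
ee_pos: [0.5873, -0.179, 0.0785]
eef_rot: [0.001, 1.0, 0.01, 0.001]
ft_force: [-0.2, -5.7, 2.9]
finger_gap: 0.0005
gripper_force: 2.8
```

Request:
jog_arm([
  [-1,0,-4,0,0,0,0],
  [-1,0,-4,0,0,0,0],
  [-1,0,-4,0,0,0,0],
  [-1,0,0,0,0,0,0],
])

```text
t: 9.1
ee_pos: [0.587, -0.1672, 0.0785]
eef_rot: [0.002, 1.0, 0.01, 0.001]
ft_force: [-0.8, -6.2, 3.3]
finger_gap: 0.0003
gripper_force: 3.0
```

Request:
jog_arm([
  [-1,0,-3,0,0,0,0],
  [-1,0,-3,0,0,0,0],
  [-1,0,-3,0,0,0,0],
  [-1,0,0,0,0,0,0],
])

```text
t: 9.5
ee_pos: [0.5869, -0.1584, 0.0785]
eef_rot: [0.002, 1.0, 0.01, 0.001]
ft_force: [-0.5, -6.8, 2.9]
finger_gap: 0.0006
gripper_force: 3.2
```

Request:
jog_arm([
  [-1,0,-3,0,0,0,0],
  [-1,0,-3,0,0,0,0],
  [-1,0,-3,0,0,0,0],
  [-1,0,0,0,0,0,0],
])

```text
t: 9.9
ee_pos: [0.5867, -0.1494, 0.0785]
eef_rot: [0.002, 1.0, 0.01, 0.001]
ft_force: [-0.3, -5.8, 2.9]
finger_gap: 0.0007
gripper_force: 3.2
```

Request:
jog_arm([
  [-1,0,-2,0,0,0,0],
  [-1,0,-2,0,0,0,0],
  [-1,0,0,0,0,0,0],
])

```text
t: 10.2
ee_pos: [0.5866, -0.1456, 0.0785]
eef_rot: [0.002, 1.0, 0.01, 0.001]
ft_force: [0.3, -7.0, 3.3]
finger_gap: 0.0004
gripper_force: 3.4
```

Request:
jog_arm([
  [-1,0,-2,0,0,0,0],
  [-1,0,-2,0,0,0,0],
  [-1,0,0,0,0,0,0],
])

```text
t: 10.5
ee_pos: [0.5865, -0.1416, 0.0785]
eef_rot: [0.002, 1.0, 0.01, 0.001]
ft_force: [-1.1, -5.8, 2.5]
finger_gap: 0.0005
gripper_force: 3.4
```

Request:
jog_arm([
  [-1,0,-2,0,0,0,0],
  [-1,0,-2,0,0,0,0],
  [-1,0,0,0,0,0,0],
])

```text
t: 10.8
ee_pos: [0.5865, -0.1376, 0.0785]
eef_rot: [0.002, 1.0, 0.01, 0.001]
ft_force: [-1.2, -6.1, 3.6]
finger_gap: 0.0007
gripper_force: 3.4
```

Request:
jog_arm([
  [-1,0,-2,0,0,0,0],
  [-1,0,-2,0,0,0,0],
  [-1,0,0,0,0,0,0],
])

```text
t: 11.1
ee_pos: [0.5864, -0.1335, 0.0785]
eef_rot: [0.002, 1.0, 0.01, 0.001]
ft_force: [-1.1, -7.0, 3.3]
finger_gap: 0.0005
gripper_force: 3.4
```

Request:
jog_arm([
  [-1,0,-2,0,0,0,0],
  [-1,0,-2,0,0,0,0],
  [-1,0,0,0,0,0,0],
])

```text
t: 11.4
ee_pos: [0.5863, -0.1296, 0.0785]
eef_rot: [0.002, 1.0, 0.01, 0.001]
ft_force: [-0.1, -6.4, 3.5]
finger_gap: 0.0003
gripper_force: 3.4
```

```bash
python3 - <<'E'
from h import *
np.set_printoptions(precision=4,suppress=True)
a=np.load("w4.npy"); c=(a[0],a[1],a[2],a[3:].reshape(4,4))
print(toworld("wrist",[(304,264)],.072,c)[0], "tcp y was -.2361")
snap("side","s2.png"); im=cv2.imread("pics/s2.png")[280:380,180:300]; cv2.imwrite("pics/s2c.png",cv2.resize(im,None,fx=5,fy=5,interpolation=2))
E
```

```text
[ 0.6048 -0.2301  0.072 ] tcp y was -.2361
```

View pics/s2c.png

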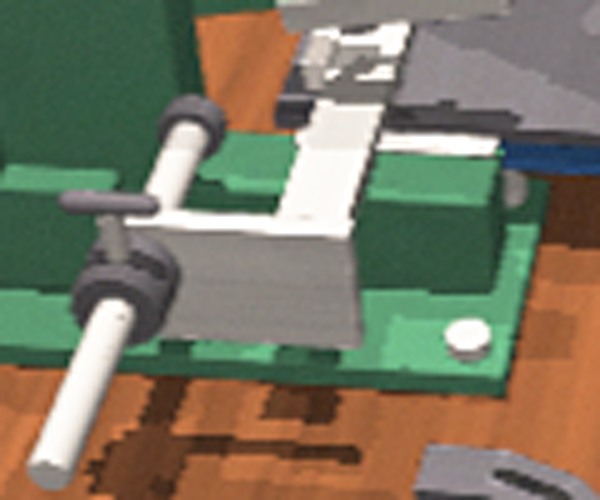

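The side crop shows the bar passing through the jaws, with its leading end at about (320,215), right behind the stop plate. Only a few mm are left.

Request:
jog_arm([
  [-1,0,-1.5,0,0,0,0],
  [-1,0,-1.5,0,0,0,0],
  [-1,0,0,0,0,0,0],
])

```text
t: 11.75
ee_pos: [0.5862, -0.1266, 0.0785]
eef_rot: [0.002, 1.0, 0.01, 0.001]
ft_force: [-0.8, -5.4, 3.8]
finger_gap: 0.0005
gripper_force: 3.5
```

Request:
jog_arm([
  [-1,0,-1.5,0,0,0,0],
  [-1,0,-1.5,0,0,0,0],
  [-1,0,0,0,0,0,0],
])

```text
t: 12.05
ee_pos: [0.5862, -0.1237, 0.0785]
eef_rot: [0.002, 1.0, 0.01, 0.001]
ft_force: [-1.0, -5.3, 3.3]
finger_gap: 0.0007
gripper_force: 3.5
```

Request:
jog_arm([
  [-1,0,-1.5,0,0,0,0],
  [-1,0,-1.5,0,0,0,0],
  [-1,0,0,0,0,0,0],
])

```text
t: 12.35
ee_pos: [0.5861, -0.1206, 0.0785]
eef_rot: [0.002, 1.0, 0.01, 0.001]
ft_force: [-0.4, -6.6, 3.3]
finger_gap: 0.0005
gripper_force: 3.5
```

Request:
jog_arm([
  [-1,0,-1.5,0,0,0,0],
  [-1,0,-1.5,0,0,0,0],
  [-1,0,0,0,0,0,0],
])

```text
t: 12.65
ee_pos: [0.5862, -0.1193, 0.0787]
eef_rot: [0.004, 1.0, 0.01, 0.001]
ft_force: [-1.7, -12.5, 2.2]
finger_gap: 0.0004
gripper_force: 5.1
```

Request:
jog_arm([
  [-1,0,-1.5,0,0,0,0],
  [-1,0,-1.5,0,0,0,0],
  [-1,0,0,0,0,0,0],
])

```text
t: 12.95
ee_pos: [0.5866, -0.1183, 0.0794]
eef_rot: [0.006, 1.0, 0.01, 0.001]
ft_force: [-2.3, -18.5, 3.6]
finger_gap: 0.0006
gripper_force: 7.5
```

Request:
jog_arm([
  [-1,0,-1.5,0,0,0,0],
  [-1,0,-1.5,0,0,0,0],
  [-1,0,0,0,0,0,0],
])

```text
t: 13.25
ee_pos: [0.587, -0.1173, 0.0802]
eef_rot: [0.007, 1.0, 0.01, 0.002]
ft_force: [-2.1, -23.5, 4.0]
finger_gap: 0.0008
gripper_force: 9.8
```

Contact with the stop: the force rose from 6 to 23 N while motion stalled. I'll back off and check the fence line.

Request:
jog_arm([
  [-1,0,6,0,0,0,0],
  [-1,0,12,0,0,0,0],
  [-1,0,10,0,0,0,0],
  [-1,0,0,-30,0,0,0],
  [-1,0,0,-45,0,0,0],
  [-1,-30,0,-40,0,0,0],
  [-1,-35,-10,-5,0,0,0],
  [-1,0,0,0,0,0,0],
])

```text
t: 14.05
ee_pos: [0.5184, -0.1281, 0.198]
eef_rot: [-0.0, 1.0, 0.01, -0.0]
ft_force: [-0.1, 0.2, -0.3]
finger_gap: 0.0007
gripper_force: 0.0
```

```bash
python3 - <<'E'
from h import *
np.set_printoptions(precision=4,suppress=True)
s=readout.observe(); q=s['eef_rot']; print(s['ee_pos'],s['ft_force'],np.degrees(2*np.arctan2(q[2],q[1])))
c=cal("wrist"); np.save("w5.npy",np.array([c[0],c[1],c[2],*c[3].ravel()])); snap("wrist","w5.png")
snap("side","s3.png")
im=cv2.imread("pics/w5.png"); a=cv2.resize(im[20:220,:400],(800,400),interpolation=2)
b=cv2.imread("pics/s3.png")[285:352,190:323]; b=cv2.resize(b,(397,200),interpolation=2)
cv2.imwrite("pics/f.png",np.vstack([a,np.hstack([b,np.zeros((200,403,3),np.uint8)])]))
E
```

```text
[ 0.5184 -0.1281  0.198 ] [-0.0817  0.2266 -0.3292] 1.1191832602257656
```

View pics/f.png

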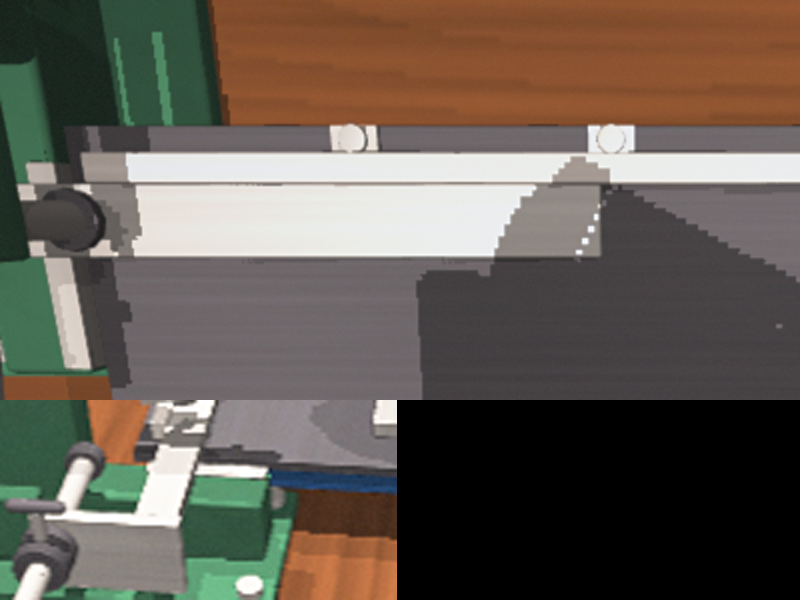

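The bar looks straight and flush along the fence with an even edge line. Its leading end sits at the stop plate, nothing else has moved and the robot is clear, so I'm handing in.

```bash
python3 -c "
from cell import job; print(job.finish_job())"
```

```text
the job is handed in; nothing more can be done
None
```

The bar was pushed flush against the fence, then fed through the open jaws until it met the length stop; the job was handed in at about 14 s, with the arm clear and the other items untouched as far as the pictures show.

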